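Pack the circus wagons into their transport tray

ROBOT

A 6-joint arm with a two-finger parallel gripper is mounted at the origin on the work surface. World frame = base frame: x ahead of the robot, y to its left, z up, the work surface at z = 0. Lengths are in m, angles in rad, forces in N, time in s.
With the tool pointing down it reaches from about 0.325 to 0.85 m from the base axis. Payload 4.4 kg.
Tool frame: the origin (TCP) lies midway between the tips of the shut fingers; the grasp point (between the pads) lies 19 mm behind it; z points along the fingers, y is the direction in which the jaws open and shut (so a half turn about z gives the same grasp; the last joint's range is limited). The gripper opens to 94 mm and grips with 3 to 60 N. Pads are 16 mm wide; open, the fingers measure 119 mm over their backs; the gripper's body (75 mm by 177 mm) begins 78 mm behind the grasp point.
Start: joints at [-1.31, 0.207, 1.542, -0, 1.393, -0.15], TCP at [0.23, -0.527, 0.205] pointing down, gripper open.
Joint ranges: [-2.73, 2.73], [-0.86, 2.22], [0.23, 2.46], [-1.11, 4.25], [0.08, 2.63], [-2.82, 2.82]. Speed limits (rad/s): [2.79, 2.79, 3.14, 3.14, 3.14, 3.14].

INTERFACE

Orientations are given as a rotation vector (axis times angle).
In Python, from bench import arm gives the robot as it stands. The module is installed in compiled form; this text tells all that it offers.
- The arm moves only by the shell command python3 -m pendant 'ROWS' [FORCE]. ROWS is JSON, a list of rows, each a list of 7 numbers: the turn, a rotation vector about the tool's x, y, z as a fraction of full scale, then the shift along the tool's x, y, z as a fraction of full scale, then the opening, from -1 (shut) to 1 (fully open). In form: [[wx, wy, wz, dx, dy, dz, gripper], ...]. A call has exactly 5 rows; each row shifts and turns the commanded pose from where the row before left it, along the tool's axes as they then stand; what a row does not reach is not made up. Full scale, the value 1, is 4 cm for a shift and 4 degrees for a turn. A row lasts 1/12 s, in which the tool goes at most 41.7 mm and 7.16 degrees, less where a joint would pass 70% of its speed; a pose out of reach is approached as far as the arm can. A call with a number of a shift or a turn outside -1 to 1 is refused whole. A call with a gripper value outside its range is refused whole. The fingers move at their own pace and stop on an object; FORCE is the grip in N (left out, the last holds). Time passes only in rows, so rows that do not move let the fingers close, or fill a call up. It gives the time, the measured TCP pose, the force and the opening at its end, in the units of the state.
- arm.sense(): the state, without advancing time (a new reading comes with each control period).
- arm.get_image(name): name is "side" or "top" or "wrist"; returns a dict with "image" (480x640x3 uint8, red, green, blue), "intrinsics" (3x3 intrinsics, pixels), "dist" ([k1, k2, p1, p2, k3] as OpenCV has them; the pictures are not rectified), "R" (3x3) and "t" (3): a world point X has camera coordinates R X + t. Camera axes: x right, y down, z forward; pixel columns grow to the right and rows downward; lengths in m; the calibration is good to about 2 mm. A picture is of the moment at which its call begins. There is no depth.
- arm.job_done(): hands the job in, once; it reports no verdict.
The state is a dict: "time_s": time; "q": joint angles; "qvel": joint speeds; "joint_torque": joint torques, N m; "tcp_pos": TCP position; "orientation": TCP orientation; "contact_force": force on the tool from outside, world axes, zero at the start; "torque": the same for the moment, N m; "gripper_width": finger opening in m.
Only numpy, scipy, OpenCV 4.12 (cv2) and the standard library are available. Lean on these libraries where they do the work, as an engineer would, in place of code of your own. Each camera call takes 0.05 s, during which the arm holds its last target.

TASK

Pack up the circus: put the three gold-trimmed circus wagons into the wooden tray, each in the compartment lined with felt of its own colour, standing on its wheels on the felt (either way round) and set down gently, not dropped. Leave the plain trailers without gold and the ticket booth standing where they are, undisturbed.

Things in the scene. Friction and masses are not known exactly. Their poses are not given: they have to be found in the camera images.
- wagon_red: Circus wagon, red: red roof with a gold border all round and a gold disc in the middle, gold-barred windows, gold wheels; body 98 mm long (x), 46 wide (y), flat upright sides 12 to 68 mm high (71 over roof trim); 4 fixed non-turning wheels, 24 mm, 52 wide over them. Origin: centre underneath, at wheel-bottom level; z up. Loose, 0.12-0.26 kg; grip across the 46 mm width above the wheels.
- wagon_white: Circus wagon, white: white roof with a gold border all round and a gold disc in the middle, gold-barred windows, gold wheels; body 98 mm long (x), 46 wide (y), flat upright sides 12 to 68 mm high (71 over roof trim); 4 fixed non-turning wheels, 24 mm, 52 wide over them. Origin: centre underneath, at wheel-bottom level; z up. Loose, 0.12-0.26 kg; grip across the 46 mm width above the wheels.
- wagon_blue: Circus wagon, blue: blue roof with a gold border all round and a gold disc in the middle, gold-barred windows, gold wheels; body 98 mm long (x), 46 wide (y), flat upright sides 12 to 68 mm high (71 over roof trim); 4 fixed non-turning wheels, 24 mm, 52 wide over them. Origin: centre underneath, at wheel-bottom level; z up. Loose, 0.12-0.26 kg; grip across the 46 mm width above the wheels.
- trailer_red: Plain goods trailer, red, a look-alike that stays: red roof with three black cross bars and no gold, grey doors, black wheels; body 98 mm long (x), 46 wide (y), flat upright sides 12 to 68 mm high (71 over roof trim); 4 fixed non-turning wheels, 24 mm, 52 wide over them. Origin: centre underneath, at wheel-bottom level; z up. Loose, 0.18 kg.
- trailer_blue: Plain goods trailer, blue, a look-alike that stays: blue roof with three black cross bars and no gold, grey doors, black wheels; body 98 mm long (x), 46 wide (y), flat upright sides 12 to 68 mm high (71 over roof trim); 4 fixed non-turning wheels, 24 mm, 52 wide over them. Origin: centre underneath, at wheel-bottom level; z up. Loose, 0.18 kg.
- ticket_booth: Brown ticket booth with a grey gabled roof that stays, 56 by 56 mm (roof 68 by 76 mm), 83 mm high. Loose, 0.25 kg. Origin: centre of its underside.
- tray: Low wooden transport tray, fixed, 136 mm (x) by 252 mm (y), 28 mm high: floor 6 mm, walls and dividers 6 mm thick, all 28 mm high. Three equal compartments, each 124 mm long (x) by 76 mm wide (y) inside, side by side along y at 82 mm pitch. Origin: centre of its underside, on the table.
- felt_red: Red felt lining on the floor of one compartment of the tray, marking it as the red wagon's; 122 by 74 mm, 3 mm thick, fixed. Origin: centre of its underside (6 mm over the table; a wagon stands on its top, 9 mm over the table). x along the compartment's length, as the tray's.
- felt_white: White felt lining on the floor of one compartment of the tray, marking it as the white wagon's; 122 by 74 mm, 3 mm thick, fixed. Origin: centre of its underside (6 mm over the table; a wagon stands on its top, 9 mm over the table). x along the compartment's length, as the tray's.
- felt_blue: Blue felt lining on the floor of one compartment of the tray, marking it as the blue wagon's; 122 by 74 mm, 3 mm thick, fixed. Origin: centre of its underside (6 mm over the table; a wagon stands on its top, 9 mm over the table). x along the compartment's length, as the tray's.
Things that resemble listed ones, but are neither listed nor needed, are in the scene too. Leave any green or turquoise look-alike of the wagon_blue alone. What is shaped like the wagon_red but green is not meant.

How it is judged:
At the end, for the whole second after the job is handed in: Each circus wagon stands upright (within 0.1 rad) on the felt of its own colour (origin within 18 mm of the felt's centre along and across, less than 8 mm above the felt's underside), at rest; the two plain trailers and the ticket booth are upright within 20 mm of where they stood (x of wagon_red in the frame of felt_red between -0.018 and 0.018 m and y of wagon_red in the frame of felt_red between -0.018 and 0.018 m and z of wagon_red in the frame of felt_red below 0.008 m and angle between each of wagon_red, wagon_white, wagon_blue, trailer_red, trailer_blue, ticket_booth's own z axis and vertical below 0.1 rad and linear speed of each of wagon_red, wagon_white, wagon_blue, trailer_red, trailer_blue, ticket_booth below 0.02 m/s and angular speed of each of wagon_red, wagon_white, wagon_blue below 0.2 rad/s and x of wagon_white in the frame of felt_white between -0.018 and 0.018 m and y of wagon_white in the frame of felt_white between -0.018 and 0.018 m and z of wagon_white in the frame of felt_white below 0.008 m and x of wagon_blue in the frame of felt_blue between -0.018 and 0.018 m and y of wagon_blue in the frame of felt_blue between -0.018 and 0.018 m and z of wagon_blue in the frame of felt_blue below 0.008 m and distance of each of trailer_red, trailer_blue, ticket_booth from where it was at the start of the episode below 0.02 m); the robot touches nothing.
It fails at once if a plain trailer or the ticket booth is moved more than 20 mm (distance of any of trailer_red, trailer_blue, ticket_booth from where it was at the start of the episode above 0.02 m).
It fails at once if a wagon is dropped into the tray (faster than 0.5 m/s low over the tray) ((horizontal distance between wagon_red and tray below 0.15 m and z of wagon_red in the frame of tray below 0.035 m and linear speed of wagon_red above 0.5 m/s) or (horizontal distance between wagon_white and tray below 0.15 m and z of wagon_white in the frame of tray below 0.035 m and linear speed of wagon_white above 0.5 m/s) or (horizontal distance between wagon_blue and tray below 0.15 m and z of wagon_blue in the frame of tray below 0.035 m and linear speed of wagon_blue above 0.5 m/s)).
It also fails if it takes over 93 s, if anything falls off the work surface, if the arm or the gripper's body presses on something with over 40 N, if the wrist force passes 120 N, or if a joint passes its speed limit or range.

## Working session

There is one attempt and no reset: what is moved stays moved. The work goes in short steps, Python scripts to look and compute and a shell command to move; the robot and the scene stay as the last step left them, time stands still between calls to the robot, and variables do not carry over. Pictures are saved under pics/ and viewed, and the job is handed in when it is done.

```bash
mkdir -p pics
cat > h.py <<'E'
import numpy as np,cv2
from bench import arm
def grab(n,f):
    d=arm.get_image(n); cv2.imwrite('pics/'+f,d['image'][:,:,::-1]); np.savez('pics/'+f+'.npz',**{k:np.array(v) for k,v in d.items()}); return d
def w(d,px,z):
    K=np.array(d['intrinsics']);R=np.array(d['R']);t=np.array(d['t'])
    p=cv2.undistortPoints(np.array(px,float).reshape(-1,1,2),K,np.array(d['dist'])).reshape(-1,2)
    c=-R.T@t; o=[]
    for a in p:
        v=R.T@np.array([a[0],a[1],1]); o.append(c+v*(z-c[2])/v[2])
    return np.array(o)
def proj(d,X):
    return cv2.projectPoints(np.array(X,float).reshape(-1,3),cv2.Rodrigues(np.array(d['R']))[0],np.array(d['t'],float),np.array(d['intrinsics']),np.array(d['dist']))[0].reshape(-1,2)
E
python3 - <<'E'
from h import *
for n in('top','side','wrist'):grab(n,n+'0.png')
s=arm.sense();print(s)
E
```

```text
{'time_s': 0.15, 'q': array([-1.30950584e+00,  2.07271194e-01,  1.54263521e+00, -3.43868659e-05,
        1.39352903e+00, -1.50497779e-01]), 'qvel': array([ 2.92948715e-04, -1.99688929e-03, -3.24751032e-03, -9.24888684e-05,
       -1.49044696e-03,  1.20145441e-03]), 'joint_torque': array([ 1.15277329e-03, -3.71314824e+01, -2.81811672e+01,  6.98179775e-02,
        3.27220140e-02, -9.14968700e-05]), 'tcp_pos': array([ 0.22995372, -0.526309  ,  0.20452645]), 'orientation': array([-3.07343652e+00, -6.41908606e-01,  2.13223454e-04]), 'contact_force': array([ 0.30492991,  0.07687759, -0.28153529]), 'torque': array([ 0.00944009, -0.03379856,  0.08314486]), 'gripper_width': 0.09424410323028393}
```

View pics/top0.png

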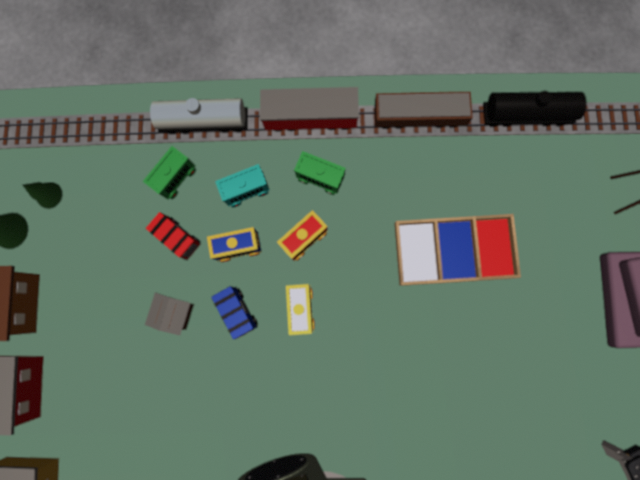

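View pics/side0.png

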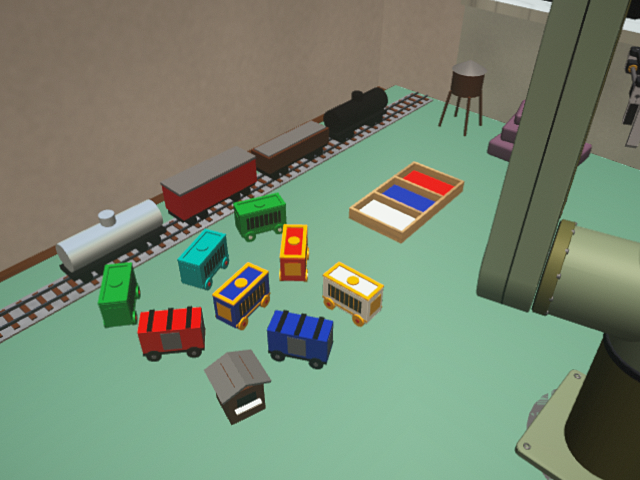

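View pics/wrist0.png

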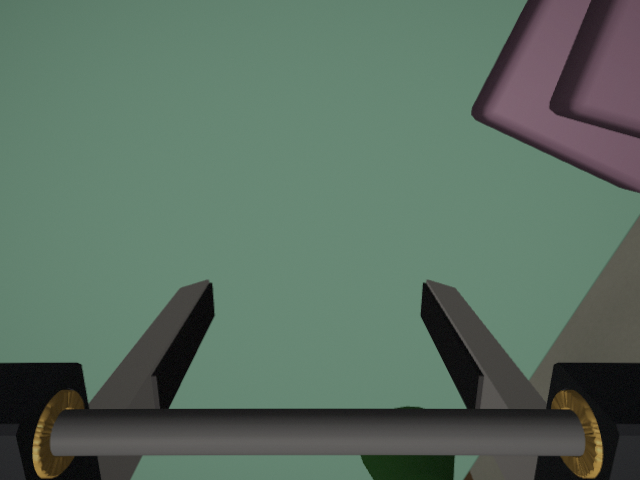

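Candidates in the top view:
- **Red:** gold-trimmed (302,235), against the barred trailer (172,236) and the green ones (170,172) and (320,172).
- **Blue:** gold-trimmed (233,243), against the barred trailer (233,313) and the turquoise one (242,185).
- **White:** (299,310), the only one.

Next is a close crop to check these.

Run:
```python
from h import *
im=cv2.imread('pics/top0.png')
cv2.imwrite('pics/c1.png',cv2.resize(im[200:350,140:340],None,fx=4,fy=4,interpolation=cv2.INTER_CUBIC))
cv2.imwrite('pics/c2.png',cv2.resize(im[200:300,385:535],None,fx=5,fy=5,interpolation=cv2.INTER_CUBIC))
```

```text
(no output)
```

View pics/c1.png

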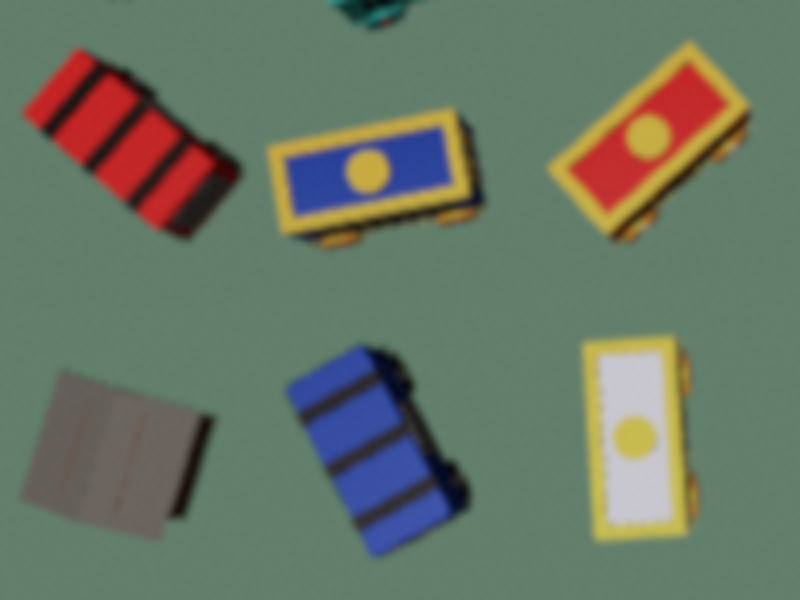

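View pics/c2.png

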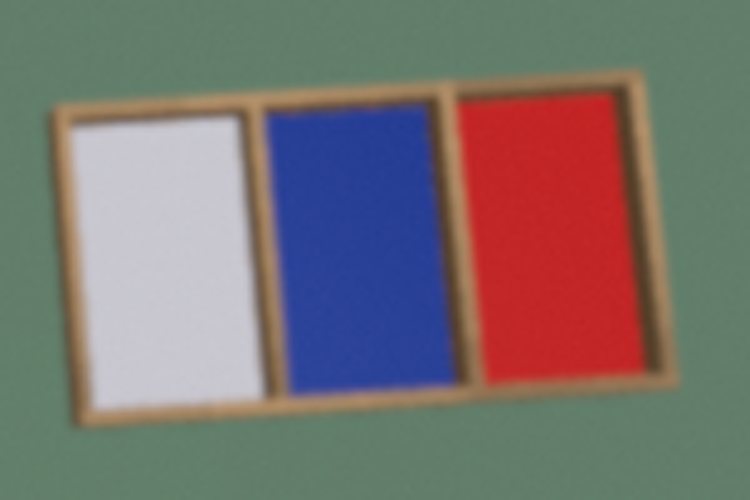

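Run:
```python
from h import *
d=np.load('pics/top0.png.npz')
def f(n,c,s,o,z):
    p=(np.array(c,float)+.5)/s-.5+np.array(o); X=w(d,p,z)[:,:2]; 
    L=[np.linalg.norm(X[i]-X[(i+1)%4]) for i in range(4)]
    q=X[:4]; i=0 if L[0]+L[2]>L[1]+L[3] else 1
    v=(q[1]-q[0]+q[2]-q[3]) if i==0 else (q[2]-q[1]+q[3]-q[0])
    print(n,q.mean(0).round(4),'disc',X[4:].round(4),np.round(L,3),'long axis deg',np.degrees(np.arctan2(v[1],v[0])).round(1)%180)
o=(140,200)
f('blue',[(267,146),(453,108),(473,202),(285,236),(368,171)],4,o,.071)
f('red',[(690,41),(750,103),(610,238),(548,167),(648,136)],4,o,.071)
f('white',[(582,341),(675,335),(689,534),(595,542),(634,437)],4,o,.071)
f('tblue',[(285,386),(360,346),(455,513),(376,557)],4,o,.071)
f('tred',[(82,48),(215,150),(158,228),(22,112)],4,o,.071)
f('booth',[(60,370),(213,410),(160,540),(22,498)],4,o,.065)
f('tray',[(50,103),(643,70),(680,383),(78,427)],5,(385,200),.028)
for n,c in(('W',[(72,125),(240,117),(268,398),(88,411)]),('B',[(266,110),(430,101),(463,384),(290,396)]),('R',[(457,100),(615,92),(648,374),(485,386)])): f(n,c,5,(385,200),.009)
print(-d['R'].T@d['t'])
s=np.load('pics/wrist0.png.npz');print(-s['R'].T@s['t'],s['R'],s['intrinsics'])
from scipy.spatial.transform import Rotation as Ro
print(Ro.from_rotvec(arm.sense()['orientation']).as_matrix().round(3))
```

```text
blue [0.5768 0.1699] disc [[0.5778 0.1706]] [0.098 0.05  0.098 0.048] long axis deg 99.9
red [0.5927 0.0264] disc [[0.5931 0.0272]] [0.045 0.099 0.048 0.097] long axis deg 132.2
white [0.4416 0.0349] disc [[0.4417 0.0355]] [0.047 0.098 0.047 0.099] long axis deg 3.4000000000000057
tblue [0.437  0.1686] disc [] [0.043 0.097 0.045 0.097] long axis deg 29.599999999999994
tred [0.5993 0.3008] disc [] [0.09  0.049 0.096 0.045] long axis deg 51.30000000000001
booth [0.436  0.3008] disc [] [0.083 0.07  0.075 0.067] long axis deg 74.4
tray [ 0.5619 -0.2984] disc [] [0.254 0.134 0.254 0.138] long axis deg 92.6
W [ 0.5581 -0.2184] disc [] [0.073 0.122 0.077 0.124] long axis deg 1.9000000000000057
B [ 0.5631 -0.3028] disc [] [0.072 0.123 0.074 0.124] long axis deg 2.5
R [ 0.5658 -0.3847] disc [] [0.069 0.123 0.07  0.124] long axis deg 2.3000000000000114
[ 0.45174862 -0.03753131  1.00269764]
[ 0.3056817  -0.49298237  0.38328909] [[ 0.40068537 -0.91621477 -0.00131498]
 [-0.87875038 -0.38470662  0.28248644]
 [-0.25932413 -0.11203265 -0.95927039]] [[431.51137328   0.         317.1677492 ]
 [  0.         431.51137328 235.63999678]
 [  0.           0.           1.        ]]
[[ 0.916  0.4   -0.001]
 [ 0.4   -0.916  0.002]
 [ 0.    -0.002 -1.   ]]
```

The crop confirms it: the gold border and disc are on blue (232,243), red (302,234) and white (298,309), and the two black-barred ones are the trailers. Roof sizes measure 98x47 and the tray 254x136, so the measurements are sound. White comes first.

```bash
cat >> h.py <<'E'
from scipy.spatial.transform import Rotation as Ro
def plan(x,y,z,yaw):
    s=arm.sense();R=Ro.from_rotvec(s['orientation']).as_matrix();p=s['tcp_pos']
    cy=np.degrees(np.arctan2(R[1,0],R[0,0])); a=(yaw-cy+180)%360-180
    Y=np.radians(yaw);Rg=np.array([[np.cos(Y),np.sin(Y),0],[np.sin(Y),-np.cos(Y),0],[0,0,-1]])
    e=Rg.T@(np.array([x,y,z])-p)
    t=Ro.from_matrix(R.T@Rg).as_rotvec()
    print('t',round(s['time_s'],2),'p',p.round(4),'yaw',cy.round(2),'tilt',(Ro.from_matrix(R).apply([0,0,1])).round(4),'w',round(s['gripper_width'],4),'F',s['contact_force'].round(1))
    print('turn units',(np.degrees(t)/4).round(3),'then shift units',(e/.04).round(3))
E
python3 -c "
from h import *
plan(.4416,.035,.205,3.4)"
python3 -m pendant '[[0,0,1,0,0,0,0.6],[0,0,1,0,0,0,0.6],[0,0,1,0,0,0,0.6],[0,0,1,0,0,0,0.6],[0,0,1,0,0,0,0.6]]' 40
python3 -c "
from h import *
plan(.4416,.035,.205,3.4)"
```

```text
t 0.15 p [ 0.23   -0.5263  0.2045] yaw 23.59 tilt [-5.0e-04  1.8e-03 -1.0e+00] w 0.0942 F [ 0.3  0.1 -0.3]
turn units [-2.700e-02  1.000e-03  5.049e+00] then shift units [ 6.1140e+00 -1.3694e+01 -1.2000e-02]
time_s: 0.57
tcp_pos: [0.2301, -0.5266, 0.2049]
orientation: [-3.139, -0.093, 0.0]
contact_force: [-0.7, -0.3, -0.2]
gripper_width: 0.0753
t 0.57 p [ 0.2301 -0.5266  0.2049] yaw 3.4 tilt [-3.e-04  1.e-03 -1.e+00] w 0.0753 F [-0.7 -0.3 -0.2]
turn units [-0.015  0.003  0.   ] then shift units [ 6.1120e+00 -1.3701e+01 -2.0000e-03]
```

```bash
python3 -m pendant '[[0,0,0,0.4,-0.9,0,0.6],[0,0,0,0.4,-0.9,0,0.6],[0,0,0,0.4,-0.9,0,0.6],[0,0,0,0.4,-0.9,0,0.6],[0,0,0,0.4,-0.9,0,0.6]]'
python3 -m pendant '[[0,0,0,0.4,-0.9,0,0.6],[0,0,0,0.4,-0.9,0,0.6],[0,0,0,0.4,-0.9,0,0.6],[0,0,0,0.4,-0.9,0,0.6],[0,0,0,0.4,-0.9,0,0.6]]'
python3 -m pendant '[[0,0,0,0.4,-0.9,0,0.6],[0,0,0,0.4,-0.9,0,0.6],[0,0,0,0.4,-0.9,0,0.6],[0,0,0,0.4,-0.9,0,0.6],[0,0,0,0.2,-0.5,0,0.6]]'
python3 -c "
from h import *
plan(.4416,.035,.205,3.4)
grab('wrist','w1.png');grab('top','t1.png')"
```

```text
time_s: 0.98
tcp_pos: [0.2988, -0.3403, 0.205]
orientation: [-3.139, -0.097, 0.0]
contact_force: [0.1, 0.2, -0.1]
gripper_width: 0.0755
time_s: 1.4
tcp_pos: [0.3673, -0.1557, 0.2054]
orientation: [3.14, 0.097, 0.0]
contact_force: [1.9, -0.4, 0.7]
gripper_width: 0.075
time_s: 1.82
tcp_pos: [0.4293, 0.0141, 0.2054]
orientation: [-3.139, -0.103, -0.001]
contact_force: [-0.1, -0.2, 0.8]
gripper_width: 0.0753
t 1.82 p [0.4293 0.0141 0.2054] yaw 3.76 tilt [ 5.0e-04  1.3e-03 -1.0e+00] w 0.0753 F [-0.1 -0.2  0.8]
turn units [-0.018 -0.009  0.091] then shift units [ 0.339 -0.504  0.01 ]
```

View pics/w1.png

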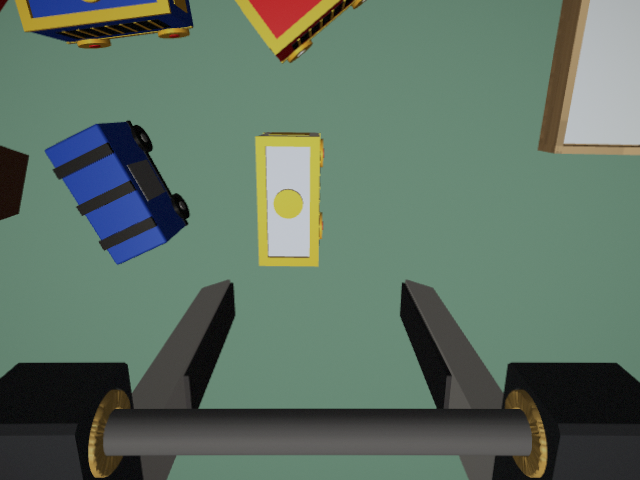

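The wrist view shows the white wagon with roof corners at (256,136), (320,135), (319,266) and (259,266), and its disc at (288,204). I'll cross-check its position from these.

```bash
python3 -c "
from h import *
d=np.load('pics/w1.png.npz')
X=w(d,[(256,136),(320,135),(319,266),(259,266),(288,204)],.071)[:,:2];print(X.round(4),X[:4].mean(0))
plan(.4416,.035,.205,3.4)"
python3 -m pendant '[[0,0,0,0.3,-0.5,0.5,0.6],[0,0,0,0,0,0.8,0.6],[0,0,0,0,0,0.8,0.6],[0,0,0,0,0,0,0.6],[0,0,0,0,0,0,0.6]]'
python3 -c "
from h import *
plan(.4416,.035,.031,3.4)"
```

```text
[[0.4902 0.062 ]
 [0.4939 0.0168]
 [0.3954 0.0108]
 [0.3923 0.0571]
 [0.4426 0.0371]] [0.4429215  0.03667649]
t 1.92 p [0.429  0.0134 0.2052] yaw 3.92 tilt [-4.e-04  9.e-04 -1.e+00] w 0.075 F [-0.7 -0.7  0.5]
turn units [-0.013  0.005  0.129] then shift units [ 0.345 -0.519  0.006]
time_s: 2.33
tcp_pos: [0.4374, 0.0307, 0.12]
orientation: [-3.14, -0.097, 0.008]
contact_force: [-0.8, 0.6, -0.3]
gripper_width: 0.0755
t 2.33 p [0.4374 0.0307 0.12  ] yaw 3.54 tilt [-5.3e-03  3.0e-04 -1.0e+00] w 0.0755 F [-0.8  0.6 -0.3]
turn units [-0.008  0.075  0.034] then shift units [ 0.11  -0.102  2.225]
```

```bash
python3 -m pendant '[[0,0,0,0.1,-0.1,0.6,0.6],[0,0,0,0,0,0.7,0.6],[0,0,0,0,0,0.6,0.6],[0,0,0,0,0,0.3,0.6],[0,0,0,0,0,0,0.6]]'
python3 -c "
from h import *
plan(.442,.036,.031,3.4)"
python3 -m pendant '[[0,0,0,0,0,0,-1],[0,0,0,0,0,0,-1],[0,0,0,0,0,0,-1],[0,0,0,0,0,0,-1],[0,0,0,0,0,0,-1]]' 40
python3 -c "
from h import *
plan(.442,.036,.031,3.4)"
```

```text
time_s: 2.75
tcp_pos: [0.4426, 0.0348, 0.033]
orientation: [-3.14, -0.097, 0.004]
contact_force: [0.3, -0.1, -0.5]
gripper_width: 0.0751
t 2.75 p [0.4426 0.0348 0.033 ] yaw 3.53 tilt [-2.3e-03  1.0e-04 -1.0e+00] w 0.0751 F [ 0.3 -0.1 -0.5]
turn units [-0.003  0.033  0.033] then shift units [-0.013 -0.031  0.049]
time_s: 3.17
tcp_pos: [0.4444, 0.0356, 0.0347]
orientation: [-3.14, -0.098, -0.004]
contact_force: [-0.1, -1.1, 4.1]
gripper_width: 0.0456
t 3.17 p [0.4444 0.0356 0.0347] yaw 3.58 tilt [ 2.6e-03  3.0e-04 -1.0e+00] w 0.0456 F [-0.1 -1.1  4.1]
turn units [-0.002 -0.037  0.044] then shift units [-0.06  -0.013  0.092]
```

```bash
python3 -m pendant '[[0,0,0,0,0,-0.5,-1],[0,0,0,0,0,-0.8,-1],[0,0,0,0,0,-0.8,-1],[0,0,0,0,0,-0.8,-1],[0,0,0,0,0,0,-1]]'
python3 -c "
from h import *
plan(.5584,-.218,.155,2.5)"
```

```text
time_s: 3.58
tcp_pos: [0.4483, 0.0351, 0.1562]
orientation: [3.138, 0.099, 0.021]
contact_force: [2.1, -0.3, -1.6]
gripper_width: 0.046
t 3.58 p [0.4483 0.0351 0.1562] yaw 3.61 tilt [ 0.0134 -0.0016 -0.9999] w 0.046 F [ 2.1 -0.3 -1.6]
turn units [ 0.033 -0.19   0.278] then shift units [2.473 6.441 0.029]
```

```bash
python3 -m pendant '[[0,0,0.3,0.15,0.4,0,-1],[0,0,0,0.3,0.8,0,-1],[0,0,0,0.3,0.8,0,-1],[0,0,0,0.3,0.8,0,-1],[0,0,0,0.3,0.8,0,-1]]'
python3 -m pendant '[[0,0,0,0.3,0.8,0,-1],[0,0,0,0.3,0.8,0,-1],[0,0,0,0.3,0.8,0,-1],[0,0,0,0.15,0.4,0,-1],[0,0,0,0,0,0,-1]]'
python3 -c "
from h import *
plan(.5584,-.218,.06,2.5);grab('top','t2.png')"
```

```text
time_s: 4.0
tcp_pos: [0.5029, -0.1069, 0.148]
orientation: [-3.14, -0.066, 0.003]
contact_force: [0.4, 0.6, -2.2]
gripper_width: 0.0456
time_s: 4.42
tcp_pos: [0.5506, -0.2198, 0.1478]
orientation: [3.14, 0.06, -0.001]
contact_force: [0.4, 0.4, -1.8]
gripper_width: 0.046
t 4.42 p [ 0.5506 -0.2198  0.1478] yaw 2.19 tilt [-7.e-04 -1.e-03 -1.e+00] w 0.046 F [ 0.4  0.4 -1.8]
turn units [ 0.014  0.011 -0.078] then shift units [ 0.198 -0.035  2.195]
```

View pics/t2.png

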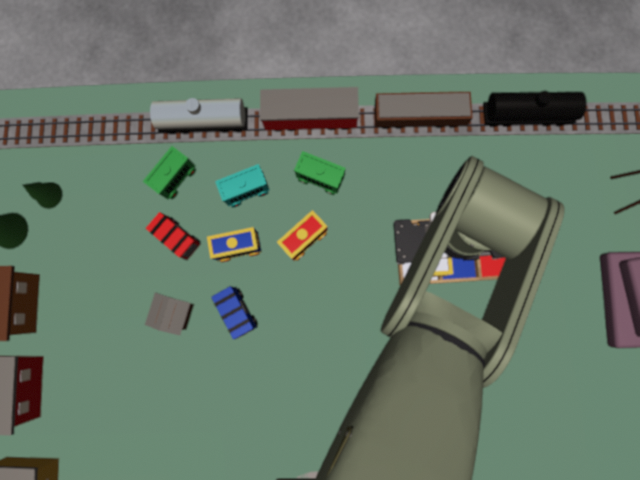

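The top view shows the white wagon carried over the white compartment near (420,250), with everything else unmoved. Lowering it now.

```bash
python3 -m pendant '[[0,0,-0.1,0.2,0,0.6,-1],[0,0,0,0,0,0.8,-1],[0,0,0,0,0,0.7,-1],[0,0,0,0,0,0.2,-1],[0,0,0,0,0,0,-1]]'
python3 -c "
from h import *
plan(.5584,-.218,.043,2.5);grab('wrist','w2.png')"
```

```text
time_s: 4.88
tcp_pos: [0.5544, -0.2125, 0.0533]
orientation: [-3.135, -0.078, 0.013]
contact_force: [-0.2, 0.0, -2.2]
gripper_width: 0.0458
t 4.88 p [ 0.5544 -0.2125  0.0533] yaw 2.86 tilt [-0.0084  0.005  -1.    ] w 0.0458 F [-0.2  0.  -2.2]
turn units [-0.077  0.116  0.09 ] then shift units [0.093 0.141 0.258]
```

View pics/w2.png

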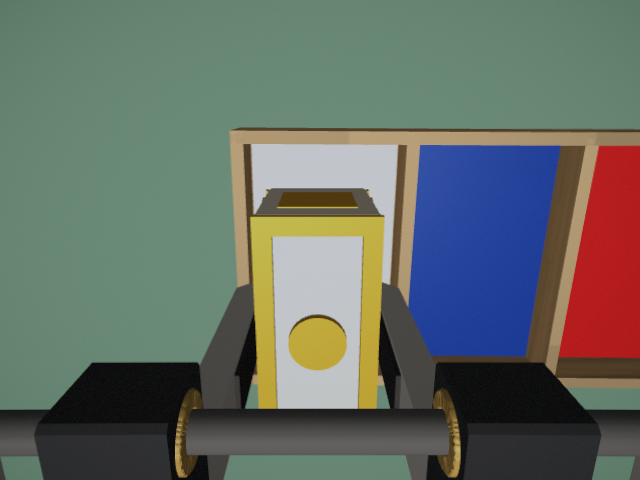

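White is centred in its compartment (roof 253–382 px between dividers ~250–395). Lowering slowly.

```bash
python3 -m pendant '[[0,0,0,0.1,0.1,0.05,-1],[0,0,0,0,0,0.1,-1],[0,0,0,0,0,0.05,-1],[0,0,0,0,0,0.05,-1],[0,0,0,0,0,0,-1]]'
python3 -c "
from h import *
plan(.5584,-.218,.043,2.5)"
```

```text
time_s: 5.35
tcp_pos: [0.5625, -0.2196, 0.0477]
orientation: [3.141, 0.076, 0.001]
contact_force: [0.0, 0.6, -2.6]
gripper_width: 0.0456
t 5.35 p [ 0.5625 -0.2196  0.0477] yaw 2.79 tilt [ 3.e-04 -1.e-04 -1.e+00] w 0.0456 F [ 0.   0.6 -2.6]
turn units [ 0.002 -0.005  0.073] then shift units [-0.101 -0.045  0.118]
```

```bash
python3 -m pendant '[[0,0,0,-0.05,0,0.05,-1],[0,0,0,0,0,0.05,-1],[0,0,0,0,0,0,-1],[0,0,0,0,0,0,-1],[0,0,0,0,0,0,-1]]'
python3 -c "
from h import *
plan(.5584,-.218,.043,2.5)"
```

```text
time_s: 5.77
tcp_pos: [0.5604, -0.2198, 0.0438]
orientation: [3.14, 0.077, -0.0]
contact_force: [-0.9, 0.8, 1.3]
gripper_width: 0.0455
t 5.77 p [ 0.5604 -0.2198  0.0438] yaw 2.79 tilt [-1.e-04 -2.e-04 -1.e+00] w 0.0455 F [-0.9  0.8  1.3]
turn units [0.003 0.002 0.073] then shift units [-0.047 -0.047  0.02 ]
```

The force changed from -2.6 to +1.3 N, so the wagon is on the felt. Releasing partway and lifting.

```bash
python3 -m pendant '[[0,0,0,0,0,0,0.3],[0,0,0,0,0,0,0.3],[0,0,0,0,0,0,0.3],[0,0,0,0,0,0,0.3],[0,0,0,0,0,-0.2,0.3]]'
python3 -m pendant '[[0,0,0,0,0,-0.7,0.3],[0,0,0,0,0,-0.9,0.3],[0,0,0,0,0,-0.9,0.3],[0,0,0,0,0,-0.6,0.5],[0,0,0,0,0,0,0.6]]'
python3 -c "
from h import *
plan(.577,.170,.17,99.9);plan(.593,.0267,.17,132.2);grab('wrist','w3.png')"
```

```text
time_s: 6.18
tcp_pos: [0.5591, -0.2189, 0.05]
orientation: [-3.139, -0.077, 0.005]
contact_force: [-0.3, 0.6, -0.9]
gripper_width: 0.0612
time_s: 6.6
tcp_pos: [0.5648, -0.2219, 0.1838]
orientation: [3.133, 0.077, 0.019]
contact_force: [0.1, 0.2, 0.1]
gripper_width: 0.071
t 6.6 p [ 0.5648 -0.2219  0.1838] yaw 2.81 tilt [ 0.0126 -0.007  -0.9999] w 0.071 F [0.1 0.2 0.1]
turn units [  0.23   -0.038 -24.273] then shift units [9.6   1.986 0.346]
t 6.6 p [ 0.5648 -0.2219  0.1838] yaw 2.81 tilt [ 0.0126 -0.007  -0.9999] w 0.071 F [0.1 0.2 0.1]
turn units [ 2.5500e-01  3.0000e-02 -3.2348e+01] then shift units [4.131 4.698 0.346]
```

View pics/w3.png

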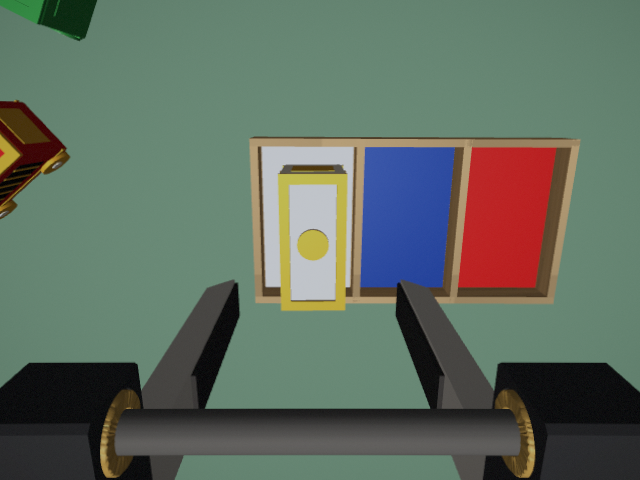

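White stands in its compartment, disc at (313,244). Red is next: approaching at yaw -47.8° (equivalent to 132.2°), I need +12.65 turn units.

```bash
python3 -c "
from h import *
d=np.load('pics/w3.png.npz')
X=w(d,[(279,173),(347,173),(345,310),(281,311),(313,244)],.080)[:,:2];print(X.round(4),X[:4].mean(0))
print(w(d,[(250,139),(579,139),(553,302),(257,301)],.028)[:,:2].mean(0))
plan(.593,.0267,.18,2.81)"
python3 -m pendant '[[0,0,1,0,0,0,0.6],[0,0,1,0,0,0,0.6],[0,0,1,0,0,0,0.6],[0,0,1,0,0,0,0.6],[0,0,1,0,0,0,0.6]]'
python3 -m pendant '[[0,0,1,0,0,0,0.6],[0,0,1,0,0,0,0.6],[0,0,1,0,0,0,0.6],[0,0,1,0,0,0,0.6],[0,0,1,0,0,0,0.6]]'
python3 -m pendant '[[0,0,1,0,0,0,0.6],[0,0,1,0,0,0,0.6],[0,0,0.65,0,0,0,0.6],[0,0,0,0,0,0,0.6],[0,0,0,0,0,0,0.6]]'
python3 -c "
from h import *
plan(.593,.0267,.18,-47.8)"
```

```text
[[ 0.6068 -0.1953]
 [ 0.609  -0.2399]
 [ 0.5109 -0.2451]
 [ 0.5081 -0.1993]
 [ 0.5593 -0.2199]] [ 0.55870258 -0.21991923]
[ 0.56352801 -0.29722851]
t 6.65 p [ 0.5632 -0.2211  0.1805] yaw 2.8 tilt [ 0.0082 -0.0046 -1.    ] w 0.0737 F [ 0.1 -0.4 -0.9]
turn units [ 0.071 -0.113 -0.002] then shift units [ 1.049 -6.151  0.012]
time_s: 7.07
tcp_pos: [0.5592, -0.219, 0.1735]
orientation: [-3.104, 0.475, 0.005]
contact_force: [-0.7, -0.2, 0.3]
gripper_width: 0.075
time_s: 7.48
tcp_pos: [0.5592, -0.219, 0.1734]
orientation: [-2.975, 1.007, 0.006]
contact_force: [-0.4, -0.5, -0.4]
gripper_width: 0.0756
time_s: 7.9
tcp_pos: [0.5596, -0.2192, 0.174]
orientation: [-2.873, 1.271, 0.004]
contact_force: [-0.4, -0.5, 0.0]
gripper_width: 0.0752
t 7.9 p [ 0.5596 -0.2192  0.174 ] yaw -47.74 tilt [-0.0023  0.0013 -1.    ] w 0.0752 F [-0.4 -0.5  0. ]
turn units [0.012 0.037 0.016] then shift units [-3.992 -4.748 -0.15 ]
```

```bash
python3 -m pendant '[[0,0,0,-0.5,-0.6,0,0.6],[0,0,0,-0.5,-0.6,0,0.6],[0,0,0,-0.5,-0.6,0,0.6],[0,0,0,-0.5,-0.6,0,0.6],[0,0,0,-0.5,-0.6,0,0.6]]'
python3 -m pendant '[[0,0,0,-0.5,-0.6,0,0.6],[0,0,0,-0.5,-0.6,0,0.6],[0,0,0,-0.3,-0.4,0,0.6],[0,0,0,-0.2,-0.15,0,0.6],[0,0,0,0,0,0,0.6]]'
python3 -c "
from h import *
plan(.593,.0267,.18,-47.8);grab('wrist','w4.png')"
```

```text
time_s: 8.32
tcp_pos: [0.5817, -0.0636, 0.1748]
orientation: [2.872, -1.272, -0.002]
contact_force: [0.8, -0.9, -0.0]
gripper_width: 0.0755
time_s: 8.73
tcp_pos: [0.593, 0.0285, 0.1748]
orientation: [2.874, -1.267, -0.002]
contact_force: [-0.7, 0.6, 0.1]
gripper_width: 0.0756
t 8.73 p [0.593  0.0285 0.1748] yaw -47.59 tilt [-1.4e-03  4.0e-04 -1.0e+00] w 0.0756 F [-0.7  0.6  0.1]
turn units [0.011 0.018 0.052] then shift units [ 0.032  0.031 -0.129]
```

View pics/w4.png

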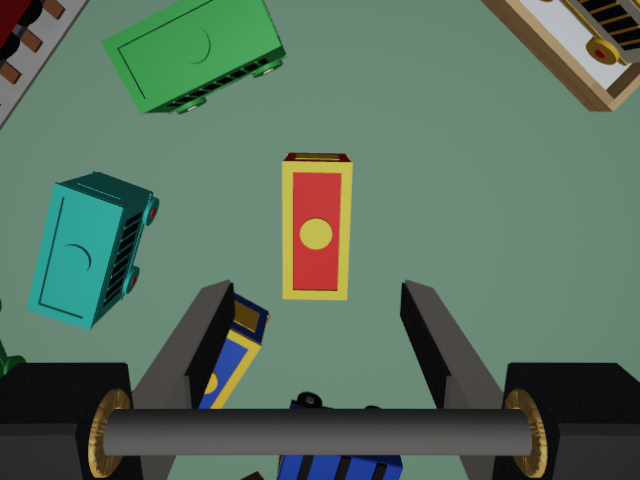

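The red gold-trimmed wagon (disc at 316,234) is aligned and centred between the fingers. Descending.

```bash
python3 -m pendant '[[0,0,0,0,0,0.6,0.6],[0,0,0,0,0,0.9,0.6],[0,0,0,0,0,0.9,0.6],[0,0,0,0,0,0.8,0.6],[0,0,0,0,0,0.35,0.6]]'
python3 -m pendant '[[0,0,0,0,0,0,0.6],[0,0,0,0,0,0,-1],[0,0,0,0,0,0,-1],[0,0,0,0,0,0,-1],[0,0,0,0,0,0,-1]]'
python3 -c "
from h import *
plan(.593,.0267,.031,-47.8)"
```

```text
time_s: 9.2
tcp_pos: [0.5895, 0.0247, 0.0283]
orientation: [2.868, -1.274, -0.012]
contact_force: [-0.6, 0.5, -0.1]
gripper_width: 0.075
time_s: 9.62
tcp_pos: [0.5955, 0.026, 0.0356]
orientation: [-2.871, 1.273, -0.006]
contact_force: [-0.3, -0.2, -0.5]
gripper_width: 0.0522
t 9.62 p [0.5955 0.026  0.0356] yaw -47.82 tilt [ 4.1e-03 -5.0e-04 -1.0e+00] w 0.0522 F [-0.3 -0.2 -0.5]
turn units [-0.038 -0.044 -0.005] then shift units [-0.055  0.035  0.116]
```

```bash
python3 -m pendant '[[0,0,0,0,0,0,-1],[0,0,0,0,0,0,-1],[0,0,0,0,0,0,-1],[0,0,0,0,0,-0.3,-1],[0,0,0,0,0,-0.7,-1]]'
python3 -m pendant '[[0,0,0,0,0,-0.9,-1],[0,0,0,0,0,-0.9,-1],[0,0,0,0,0,-0.6,-1],[0,0,0,0,0,0,-1],[0,0,0,0,0,0,-1]]'
python3 -c "
from h import *
plan(.593,.0267,.031,-47.8);plan(.5656,-.382,.165,2.5)"
```

```text
time_s: 10.03
tcp_pos: [0.589, 0.027, 0.0695]
orientation: [2.869, -1.271, -0.016]
contact_force: [0.1, -0.2, -2.2]
gripper_width: 0.0457
time_s: 10.45
tcp_pos: [0.5945, 0.0265, 0.1711]
orientation: [-2.871, 1.272, -0.005]
contact_force: [-0.0, 0.6, -1.7]
gripper_width: 0.0457
t 10.45 p [0.5945 0.0265 0.1711] yaw -47.8 tilt [ 3.2e-03 -3.0e-04 -1.0e+00] w 0.0457 F [-0.   0.6 -1.7]
turn units [-0.031 -0.034  0.001] then shift units [-0.029  0.025  3.504]
t 10.45 p [0.5945 0.0265 0.1711] yaw -47.8 tilt [ 3.2e-03 -3.0e-04 -1.0e+00] w 0.0457 F [-0.   0.6 -1.7]
turn units [ -0.014  -0.046 -12.574] then shift units [-1.168 10.172  0.154]
```

```bash
python3 -m pendant '[[0,0,-0.6,0,0,0,-1],[0,0,-1,0,0,0,-1],[0,0,-1,0,0,0,-1],[0,0,-1,0,0,0,-1],[0,0,-1,0,0,0,-1]]'
python3 -m pendant '[[0,0,-1,0,0,0,-1],[0,0,-1,0,0,0,-1],[0,0,-1,0,0,0,-1],[0,0,-1,0,0,0,-1],[0,0,-1,0,0,0,-1]]'
python3 -m pendant '[[0,0,-1,0,0,0,-1],[0,0,-1,0,0,0,-1],[0,0,-1,-0.1,0.4,0,-1],[0,0,0,-0.1,0.8,0,-1],[0,0,0,-0.1,0.8,0,-1]]'
python3 -m pendant '[[0,0,0,-0.1,0.8,0,-1],[0,0,0,-0.1,0.8,0,-1],[0,0,0,-0.1,0.8,0,-1],[0,0,0,-0.1,0.8,0,-1],[0,0,0,-0.1,0.8,0,-1]]'
python3 -m pendant '[[0,0,0,-0.1,0.8,0,-1],[0,0,0,-0.1,0.8,0,-1],[0,0,0,-0.1,0.8,0,-1],[0,0,0,0,0.8,0,-1],[0,0,0,0,0.4,0,-1]]'
python3 -c "
from h import *
plan(.5656,-.382,.165,2.5)"
```

```text
time_s: 10.87
tcp_pos: [0.591, 0.0268, 0.1656]
orientation: [3.039, -0.792, -0.011]
contact_force: [0.8, -0.5, -1.4]
gripper_width: 0.0459
time_s: 11.28
tcp_pos: [0.5911, 0.0268, 0.1656]
orientation: [-3.131, 0.252, 0.011]
contact_force: [-0.4, -0.8, -0.8]
gripper_width: 0.0458
time_s: 11.7
tcp_pos: [0.5815, -0.0529, 0.1657]
orientation: [-3.139, -0.076, 0.011]
contact_force: [0.3, -1.0, -1.6]
gripper_width: 0.0457
time_s: 12.12
tcp_pos: [0.5689, -0.2147, 0.1656]
orientation: [-3.137, -0.071, 0.009]
contact_force: [0.6, 0.5, -2.7]
gripper_width: 0.0454
time_s: 12.53
tcp_pos: [0.5634, -0.3614, 0.1653]
orientation: [-3.138, -0.066, 0.008]
contact_force: [1.0, 0.0, -1.1]
gripper_width: 0.0454
t 12.53 p [ 0.5634 -0.3614  0.1653] yaw 2.42 tilt [-0.0051  0.0025 -1.    ] w 0.0454 F [ 1.   0.  -1.1]
turn units [-0.038  0.072 -0.019] then shift units [0.032 0.517 0.008]
```

```bash
python3 -m pendant '[[0,0,0,0,0.1,0.4,-1],[0,0,0,0,0,0.6,-1],[0,0,0,0,0,0.6,-1],[0,0,0,0,0,0.4,-1],[0,0,0,0,0,0,-1]]'
python3 -c "
from h import *
plan(.5656,-.382,.045,2.5)"
```

```text
time_s: 12.95
tcp_pos: [0.5608, -0.3586, 0.0803]
orientation: [-3.13, -0.07, 0.02]
contact_force: [-0.9, -0.5, -2.6]
gripper_width: 0.0458
t 12.95 p [ 0.5608 -0.3586  0.0803] yaw 2.58 tilt [-0.0128  0.0107 -0.9999] w 0.0458 F [-0.9 -0.5 -2.6]
turn units [-0.162  0.176  0.019] then shift units [0.094 0.59  0.882]
```

```bash
python3 -m pendant '[[0,0,0,0,0.2,0,-1],[0,0,0,0,0.2,0,-1],[0,0,0,0,0,0,-1],[0,0,0,0,0,0,-1],[0,0,0,0,0,0,-1]]'
python3 -c "
from h import *
plan(.5656,-.382,.045,2.5)"
```

```text
time_s: 13.37
tcp_pos: [0.5676, -0.3797, 0.091]
orientation: [3.139, 0.07, 0.003]
contact_force: [-0.1, 0.4, -1.3]
gripper_width: 0.0458
t 13.37 p [ 0.5676 -0.3797  0.091 ] yaw 2.57 tilt [ 0.0019 -0.0015 -1.    ] w 0.0458 F [-0.1  0.4 -1.3]
turn units [ 0.022 -0.027  0.018] then shift units [-0.053  0.056  1.149]
```

```bash
python3 -m pendant '[[0,0,0,-0.05,0.05,0.3,-1],[0,0,0,0,0,0.3,-1],[0,0,0,0,0,0.2,-1],[0,0,0,0,0,0.1,-1],[0,0,0,0,0,0.05,-1]]'
python3 -m pendant '[[0,0,0,0,0,0.05,-1],[0,0,0,0,0,0.05,-1],[0,0,0,0,0,0,-1],[0,0,0,0,0,0,-1],[0,0,0,0,0,0,-1]]'
python3 -c "
from h import *
plan(.5656,-.382,.045,2.5)"
```

```text
time_s: 13.78
tcp_pos: [0.5638, -0.3797, 0.049]
orientation: [-3.138, -0.071, 0.004]
contact_force: [-0.3, 0.4, -1.9]
gripper_width: 0.0461
time_s: 14.2
tcp_pos: [0.5654, -0.3811, 0.048]
orientation: [3.14, 0.071, 0.001]
contact_force: [0.7, -0.1, -1.9]
gripper_width: 0.046
t 14.2 p [ 0.5654 -0.3811  0.048 ] yaw 2.6 tilt [ 7.e-04 -6.e-04 -1.e+00] w 0.046 F [ 0.7 -0.1 -1.9]
turn units [ 0.009 -0.01   0.024] then shift units [0.005 0.022 0.074]
```

Not in contact yet. Lowering in 1–2 mm steps.

```bash
python3 -m pendant '[[0,0,0,0,0,0.05,-1],[0,0,0,0,0,0.05,-1],[0,0,0,0,0,0,-1],[0,0,0,0,0,0,-1],[0,0,0,0,0,0,-1]]'
python3 -m pendant '[[0,0,0,0,0,0.03,-1],[0,0,0,0,0,0.03,-1],[0,0,0,0,0,0,-1],[0,0,0,0,0,0,-1],[0,0,0,0,0,0,-1]]'
```

```text
time_s: 14.62
tcp_pos: [0.5654, -0.3813, 0.0443]
orientation: [3.14, 0.071, 0.001]
contact_force: [-0.9, 0.0, 3.3]
gripper_width: 0.0458
time_s: 15.03
tcp_pos: [0.5655, -0.3813, 0.0442]
orientation: [3.14, 0.071, 0.001]
contact_force: [-4.7, 2.4, 11.5]
gripper_width: 0.0455
```

The wagon is in contact with the felt (11 N). Releasing and lifting.

```bash
python3 -m pendant '[[0,0,0,0,0,-0.05,-0.5],[0,0,0,0,0,0,0.3],[0,0,0,0,0,0,0.3],[0,0,0,0,0,0,0.3],[0,0,0,0,0,-0.1,0.3]]'
python3 -m pendant '[[0,0,0,0,0,-0.6,0.3],[0,0,0,0,0,-0.9,0.3],[0,0,0,0,0,-0.9,0.3],[0,0,0,0,0,-0.6,0.5],[0,0,0,0,0,0,0.6]]'
python3 -c "
from h import *
grab('wrist','w5.png');plan(.577,.170,.175,2.6);plan(.577,.170,.175,99.9)"
```

```text
time_s: 15.45
tcp_pos: [0.5641, -0.3801, 0.0454]
orientation: [-3.139, -0.071, 0.003]
contact_force: [0.3, 1.0, 0.5]
gripper_width: 0.0607
time_s: 15.87
tcp_pos: [0.5687, -0.384, 0.1754]
orientation: [3.131, 0.071, 0.016]
contact_force: [0.7, -1.4, 0.5]
gripper_width: 0.0712
t 15.92 p [ 0.5673 -0.3828  0.1718] yaw 2.6 tilt [ 0.0066 -0.0058 -1.    ] w 0.0742 F [-0.4 -0.5  0.4]
turn units [ 0.087 -0.091 -0.001] then shift units [  0.87  -13.795  -0.08 ]
t 15.92 p [ 0.5673 -0.3828  0.1718] yaw 2.6 tilt [ 0.0066 -0.0058 -1.    ] w 0.0742 F [-0.4 -0.5  0.4]
turn units [ 1.4200e-01  6.0000e-03 -2.4325e+01] then shift units [13.573  2.616 -0.08 ]
```

View pics/w5.png

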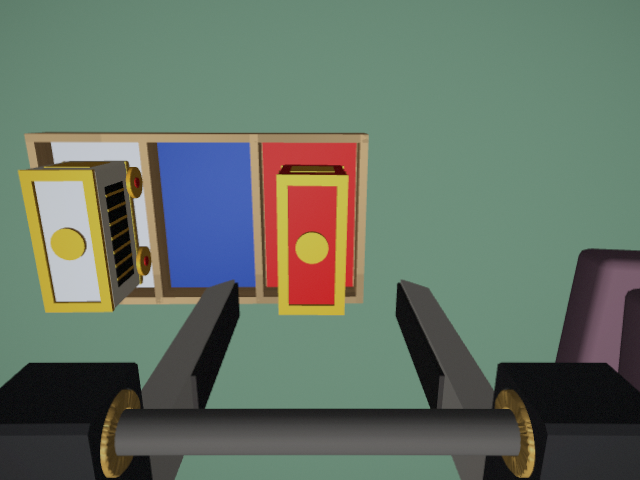

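Red stands in its compartment (disc at 312,248), and white is undisturbed. Moving to blue.

```bash
python3 -m pendant '[[0,0,0,0.05,-0.5,0,0.6],[0,0,0,0.06,-0.9,0,0.6],[0,0,0,0.06,-0.9,0,0.6],[0,0,0,0.06,-0.9,0,0.6],[0,0,0,0.06,-0.9,0,0.6]]'
python3 -m pendant '[[0,0,0,0.06,-0.9,0,0.6],[0,0,0,0.06,-0.9,0,0.6],[0,0,0,0.06,-0.9,0,0.6],[0,0,0,0.06,-0.9,0,0.6],[0,0,0,0.06,-0.9,0,0.6]]'
python3 -m pendant '[[0,0,0,0.06,-0.9,0,0.6],[0,0,0,0.06,-0.9,0,0.6],[0,0,0,0.06,-0.9,0,0.6],[0,0,0,0.06,-0.9,0,0.6],[0,0,0,0.04,-0.9,0,0.6]]'
python3 -m pendant '[[0,0,-1,0,-0.4,0,0.6],[0,0,-1,0,0,0,0.6],[0,0,-1,0,0,0,0.6],[0,0,-1,0,0,0,0.6],[0,0,-1,0,0,0,0.6]]'
python3 -m pendant '[[0,0,-1,0,0,0,0.6],[0,0,-1,0,0,0,0.6],[0,0,-1,0,0,0,0.6],[0,0,-1,0,0,0,0.6],[0,0,-1,0,0,0,0.6]]'
python3 -m pendant '[[0,0,-1,0,0,0,0.6],[0,0,-1,0,0,0,0.6],[0,0,-1,0,0,0,0.6],[0,0,-1,0,0,0,0.6],[0,0,-1,0,0,0,0.6]]'
python3 -m pendant '[[0,0,-1,0,0,0,0.6],[0,0,-1,0,0,0,0.6],[0,0,-1,0,0,0,0.6],[0,0,-1,0,0,0,0.6],[0,0,-1,0,0,0,0.6]]'
python3 -m pendant '[[0,0,-1,0,0,0,0.6],[0,0,-1,0,0,0,0.6],[0,0,-1,0,0,0,0.6],[0,0,-1,0,0,0,0.6],[0,0,-0.3,0,0,0,0.6]]'
python3 -c "
from h import *
plan(.577,.170,.175,99.9);grab('wrist','w6.png')"
```

```text
time_s: 16.33
tcp_pos: [0.5675, -0.2144, 0.1643]
orientation: [-3.138, -0.07, 0.006]
contact_force: [0.8, 1.2, 0.0]
gripper_width: 0.0752
time_s: 16.75
tcp_pos: [0.5712, -0.0342, 0.1646]
orientation: [-3.14, -0.071, 0.006]
contact_force: [0.8, 0.6, -0.8]
gripper_width: 0.0752
time_s: 17.17
tcp_pos: [0.5744, 0.1457, 0.1646]
orientation: [3.14, 0.071, -0.006]
contact_force: [0.5, -0.7, 0.4]
gripper_width: 0.0753
time_s: 17.58
tcp_pos: [0.5737, 0.1603, 0.1643]
orientation: [-3.079, -0.622, 0.007]
contact_force: [-0.3, -0.0, -0.1]
gripper_width: 0.0753
time_s: 18.0
tcp_pos: [0.5737, 0.1599, 0.1644]
orientation: [-2.924, -1.146, 0.007]
contact_force: [0.2, 0.0, -0.2]
gripper_width: 0.0751
time_s: 18.42
tcp_pos: [0.5737, 0.1599, 0.1644]
orientation: [-2.68, -1.636, 0.007]
contact_force: [0.3, -0.7, -0.6]
gripper_width: 0.0756
time_s: 18.83
tcp_pos: [0.5737, 0.1599, 0.1644]
orientation: [-2.355, -2.076, 0.006]
contact_force: [-0.0, -0.1, -0.7]
gripper_width: 0.0752
time_s: 19.25
tcp_pos: [0.5738, 0.1599, 0.1645]
orientation: [-2.019, -2.403, 0.005]
contact_force: [0.6, 0.4, -0.4]
gripper_width: 0.0749
t 19.25 p [0.5738 0.1599 0.1645] yaw 99.9 tilt [-4.4e-03 -6.0e-04 -1.0e+00] w 0.0749 F [ 0.6  0.4 -0.4]
turn units [-0.063 -0.003  0.001] then shift units [ 0.235  0.123 -0.262]
```

View pics/w6.png

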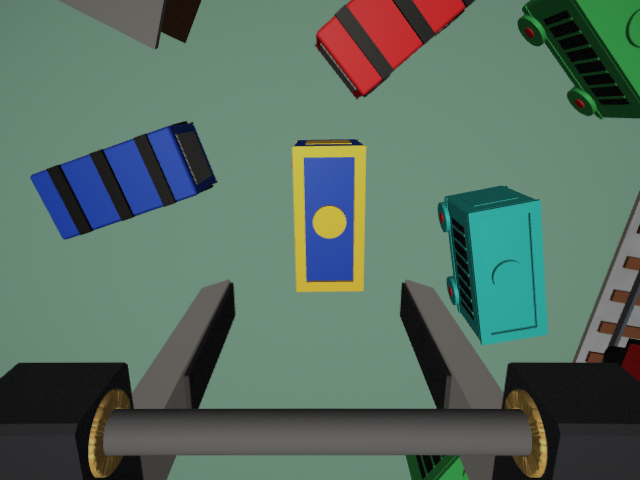

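Blue gold-trimmed wagon (disc at 330,222) lies straight ahead, and the turquoise one is clear to the right. Adjusting and descending.

```bash
python3 -m pendant '[[0,0,0,0.2,0.12,0.5,0.6],[0,0,0,0,0,0.8,0.6],[0,0,0,0,0,0.8,0.6],[0,0,0,0,0,0.6,0.6],[0,0,0,0,0,0.4,0.6]]'
python3 -m pendant '[[0,0,0,0,0,0.2,0.6],[0,0,0,0,0,0,0.6],[0,0,0,0,0,0,0.6],[0,0,0,0,0,0,0.6],[0,0,0,0,0,0,0.6]]'
python3 -c "
from h import *
plan(.577,.170,.031,99.9)"
```

```text
time_s: 19.72
tcp_pos: [0.5754, 0.1684, 0.0385]
orientation: [-2.023, -2.398, 0.008]
contact_force: [-0.2, -1.1, 0.9]
gripper_width: 0.075
time_s: 20.13
tcp_pos: [0.5802, 0.1691, 0.0368]
orientation: [2.023, 2.401, 0.004]
contact_force: [0.2, 0.2, -0.1]
gripper_width: 0.0754
t 20.13 p [0.5802 0.1691 0.0368] yaw 99.78 tilt [ 3.3e-03  5.0e-04 -1.0e+00] w 0.0754 F [ 0.2  0.2 -0.1]
turn units [ 0.048  0.001 -0.03 ] then shift units [ 0.037 -0.076  0.146]
```

```bash
python3 -m pendant '[[0,0,0,0,-0.05,0.1,0.6],[0,0,0,0,0,0,0.2],[0,0,0,0,0,0,-1],[0,0,0,0,0,0,-1],[0,0,0,0,0,0,-1]]'
python3 -m pendant '[[0,0,0,0,0,0,-1],[0,0,0,0,0,0,-1],[0,0,0,0,0,0,-1],[0,0,0,0,0,0,-1],[0,0,0,0,0,-0.2,-1]]'
python3 -m pendant '[[0,0,0,0,0,-0.6,-1],[0,0,0,0,0,-0.9,-1],[0,0,0,0,0,-0.9,-1],[0,0,0,0,0,-0.6,-1],[0,0,0,0,0,0,-1]]'
python3 -c "
from h import *
plan(.577,.170,.175,99.9);plan(.562,-.3,.165,99.8);plan(.562,-.3,.165,2.5)"
```

```text
time_s: 20.55
tcp_pos: [0.5769, 0.1685, 0.0313]
orientation: [2.024, 2.403, 0.0]
contact_force: [0.4, 0.6, -0.1]
gripper_width: 0.052
time_s: 20.97
tcp_pos: [0.5748, 0.1682, 0.0373]
orientation: [-2.022, -2.4, 0.005]
contact_force: [-0.0, -0.1, -1.4]
gripper_width: 0.0456
time_s: 21.38
tcp_pos: [0.581, 0.1693, 0.1664]
orientation: [2.018, 2.397, 0.015]
contact_force: [1.3, -0.3, -0.5]
gripper_width: 0.0459
t 21.38 p [0.581  0.1693 0.1664] yaw 99.8 tilt [ 0.0122  0.0019 -0.9999] w 0.0459 F [ 1.3 -0.3 -0.5]
turn units [ 0.176  0.002 -0.025] then shift units [ 0.035 -0.094 -0.215]
t 21.38 p [0.581  0.1693 0.1664] yaw 99.8 tilt [ 0.0122  0.0019 -0.9999] w 0.0459 F [ 1.3 -0.3 -0.5]
turn units [ 0.176  0.002 -0.   ] then shift units [-11.48   -2.464   0.035]
t 21.38 p [0.581  0.1693 0.1664] yaw 99.8 tilt [ 0.0122  0.0019 -0.9999] w 0.0459 F [ 1.3 -0.3 -0.5]
turn units [ 0.134 -0.148 24.325] then shift units [-0.985 11.7    0.035]
```

```bash
python3 -m pendant '[[0,0,0.5,0,0,0,-1],[0,0,1,0,0,0,-1],[0,0,1,0,0,0,-1],[0,0,1,0,0,0,-1],[0,0,1,0,0,0,-1]]'
python3 -m pendant '[[0,0,1,0,0,0,-1],[0,0,1,0,0,0,-1],[0,0,1,0,0,0,-1],[0,0,1,0,0,0,-1],[0,0,1,0,0,0,-1]]'
python3 -m pendant '[[0,0,1,0,0,0,-1],[0,0,1,0,0,0,-1],[0,0,1,0,0,0,-1],[0,0,1,0,0,0,-1],[0,0,1,0,0,0,-1]]'
python3 -m pendant '[[0,0,1,0,0,0,-1],[0,0,1,0,0,0,-1],[0,0,1,0,0,0,-1],[0,0,1,0,0,0,-1],[0,0,1,0,0,0,-1]]'
python3 -m pendant '[[0,0,1,0,0,0,-1],[0,0,1,0,0,0,-1],[0,0,1,0,0,0,-1],[0,0,1,0,0,0,-1],[0,0,0.8,0,0,0,-1]]'
python3 -c "
from h import *
plan(.562,-.3,.165,2.5)"
```

```text
time_s: 21.8
tcp_pos: [0.575, 0.1683, 0.1569]
orientation: [-2.376, -2.051, 0.005]
contact_force: [0.1, -0.0, -1.5]
gripper_width: 0.046
time_s: 22.22
tcp_pos: [0.575, 0.1683, 0.1568]
orientation: [-2.697, -1.608, 0.006]
contact_force: [0.3, 0.4, -0.9]
gripper_width: 0.0456
time_s: 22.63
tcp_pos: [0.575, 0.1683, 0.1568]
orientation: [-2.936, -1.115, 0.007]
contact_force: [-0.3, -0.6, -1.3]
gripper_width: 0.0459
time_s: 23.05
tcp_pos: [0.575, 0.1683, 0.1568]
orientation: [-3.086, -0.589, 0.007]
contact_force: [-0.1, 0.1, -1.7]
gripper_width: 0.0457
time_s: 23.47
tcp_pos: [0.575, 0.1683, 0.1568]
orientation: [3.14, 0.066, -0.007]
contact_force: [0.0, -0.2, -2.8]
gripper_width: 0.0457
t 23.47 p [0.575  0.1683 0.1568] yaw 2.41 tilt [-4.3e-03 -5.0e-04 -1.0e+00] w 0.0457 F [ 0.  -0.2 -2.8]
turn units [ 0.005  0.062 -0.023] then shift units [-0.835 11.681 -0.206]
```

```bash
python3 -m pendant '[[0,0,0,-0.05,0.4,-0.2,-1],[0,0,0,-0.06,0.9,0,-1],[0,0,0,-0.06,0.9,0,-1],[0,0,0,-0.06,0.9,0,-1],[0,0,0,-0.06,0.9,0,-1]]'
python3 -m pendant '[[0,0,0,-0.06,0.9,0,-1],[0,0,0,-0.06,0.9,0,-1],[0,0,0,-0.06,0.9,0,-1],[0,0,0,-0.06,0.9,0,-1],[0,0,0,-0.06,0.9,0,-1]]'
python3 -m pendant '[[0,0,0,-0.06,0.9,0,-1],[0,0,0,-0.06,0.9,0,-1],[0,0,0,-0.06,0.9,0,-1],[0,0,0,-0.06,0.4,0,-1],[0,0,0,0,0,0,-1]]'
python3 -m pendant '[[0,0,0,0,0,0,-1],[0,0,0,0,0,0.3,-1],[0,0,0,0,0,0.5,-1],[0,0,0,0,0,0.4,-1],[0,0,0,0,0,0,-1]]'
python3 -m pendant '[[0,0,0,0,0,0,-1],[0,0,0,0,0,0,-1],[0,0,0,0,0,0,-1],[0,0,0,0,0,0,-1],[0,0,0,0,0,0,-1]]'
python3 -c "
from h import *
plan(.562,-.3,.045,2.5);grab('wrist','w7.png')"
```

```text
time_s: 23.88
tcp_pos: [0.5705, 0.0071, 0.1651]
orientation: [-3.14, -0.073, 0.006]
contact_force: [0.3, 0.5, -2.0]
gripper_width: 0.0456
time_s: 24.3
tcp_pos: [0.5668, -0.1732, 0.165]
orientation: [-3.139, -0.071, 0.005]
contact_force: [1.2, 0.9, -2.4]
gripper_width: 0.0459
time_s: 24.72
tcp_pos: [0.5627, -0.2999, 0.165]
orientation: [-3.14, -0.064, 0.004]
contact_force: [-0.1, 0.4, -2.0]
gripper_width: 0.0457
time_s: 25.13
tcp_pos: [0.5616, -0.292, 0.1135]
orientation: [-3.134, -0.075, 0.013]
contact_force: [-1.3, 0.5, -2.5]
gripper_width: 0.0455
time_s: 25.55
tcp_pos: [0.5653, -0.2969, 0.1203]
orientation: [3.139, 0.071, 0.003]
contact_force: [-0.2, 0.5, -1.1]
gripper_width: 0.0455
t 25.55 p [ 0.5653 -0.2969  0.1203] yaw 2.61 tilt [ 0.0018 -0.0013 -1.    ] w 0.0455 F [-0.2  0.5 -1.1]
turn units [ 0.019 -0.025  0.027] then shift units [-0.086  0.075  1.883]
```

View pics/w7.png

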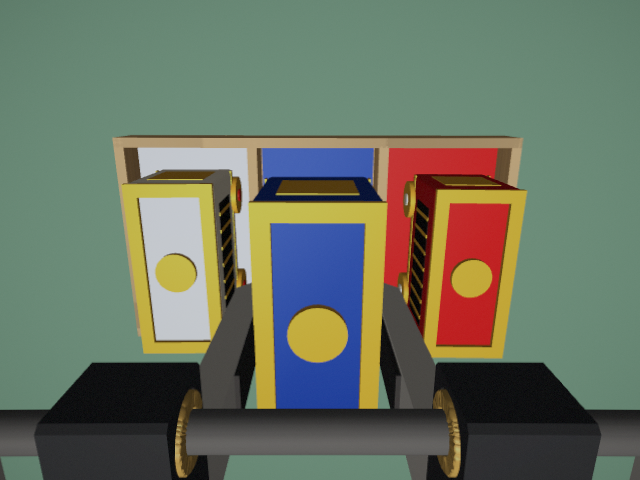

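Blue hangs centred over its compartment between the white and red wagons. Lowering.

```bash
python3 -m pendant '[[0,0,0,-0.08,0.07,0.3,-1],[0,0,0,0,0,0.5,-1],[0,0,0,0,0,0.4,-1],[0,0,0,0,0,0.3,-1],[0,0,0,0,0,0.15,-1]]'
python3 -m pendant '[[0,0,0,0,0,0.05,-1],[0,0,0,0,0,0.05,-1],[0,0,0,0,0,0,-1],[0,0,0,0,0,0,-1],[0,0,0,0,0,0,-1]]'
python3 -c "
from h import *
plan(.562,-.3,.045,2.5)"
```

```text
time_s: 26.02
tcp_pos: [0.5597, -0.2987, 0.0501]
orientation: [-3.138, -0.07, 0.005]
contact_force: [0.5, 0.5, -1.4]
gripper_width: 0.0462
time_s: 26.43
tcp_pos: [0.5623, -0.3, 0.0502]
orientation: [3.14, 0.071, 0.003]
contact_force: [-0.3, 0.6, -1.8]
gripper_width: 0.0461
t 26.43 p [ 0.5623 -0.3     0.0502] yaw 2.6 tilt [ 0.0017 -0.0012 -1.    ] w 0.0461 F [-0.3  0.6 -1.8]
turn units [ 0.019 -0.024  0.025] then shift units [-0.007 -0.     0.129]
```

```bash
python3 -m pendant '[[0,0,0,0,0,0.05,-1],[0,0,0,0,0,0.05,-1],[0,0,0,0,0,0,-1],[0,0,0,0,0,0,-1],[0,0,0,0,0,0,-1]]'
python3 -m pendant '[[0,0,0,0,0,0.03,-1],[0,0,0,0,0,0.02,-1],[0,0,0,0,0,0,-1],[0,0,0,0,0,0,-1],[0,0,0,0,0,0,-1]]'
```

```text
time_s: 26.85
tcp_pos: [0.5615, -0.2994, 0.045]
orientation: [-3.141, -0.071, 0.0]
contact_force: [0.4, 0.6, -1.2]
gripper_width: 0.0458
time_s: 27.27
tcp_pos: [0.5615, -0.2995, 0.043]
orientation: [-3.141, -0.071, 0.0]
contact_force: [-0.9, 0.2, -1.1]
gripper_width: 0.046
```

```bash
python3 -m pendant '[[0,0,0,0,0,0.03,-1],[0,0,0,0,0,0.03,-1],[0,0,0,0,0,0,-1],[0,0,0,0,0,0,-1],[0,0,0,0,0,0,-1]]'
python3 -m pendant '[[0,0,0,0,0,0.03,-1],[0,0,0,0,0,0,-1],[0,0,0,0,0,0,-1],[0,0,0,0,0,0,-1],[0,0,0,0,0,0,-1]]'
```

```text
time_s: 27.68
tcp_pos: [0.5615, -0.2994, 0.0406]
orientation: [-3.141, -0.071, 0.0]
contact_force: [0.2, 0.3, -0.9]
gripper_width: 0.0456
time_s: 28.1
tcp_pos: [0.5617, -0.2996, 0.0403]
orientation: [3.141, 0.071, 0.001]
contact_force: [-2.8, 1.8, 5.6]
gripper_width: 0.0458
```

Contact at 5.6 N. Releasing to 61 mm and lifting.

```bash
python3 -m pendant '[[0,0,0,0,0,0,-0.5],[0,0,0,0,0,0,0.3],[0,0,0,0,0,0,0.3],[0,0,0,0,0,0,0.3],[0,0,0,0,0,-0.1,0.3]]'
python3 -m pendant '[[0,0,0,0,0,-0.6,0.3],[0,0,0,0,0,-0.9,0.3],[0,0,0,0,0,-0.9,0.3],[0,0,0,0,0,-0.9,0.3],[0,0,0,0,0,0,0.3]]'
python3 -m pendant '[[0,0,0,0,-0.5,0,0.3],[0,0,0,0,-0.9,0,0.3],[0,0,0,0,-0.9,0,0.3],[0,0,0,0,-0.9,0,0.3],[0,0,0,0,-0.9,0,0.3]]'
python3 -m pendant '[[0,0,0,-0.5,-0.7,0,0.3],[0,0,0,-0.7,-0.7,0,0.3],[0,0,0,-0.7,-0.5,0,0.3],[0,0,0,-0.5,0,0,0.3],[0,0,0,0,0,0,0.3]]'
python3 -c "
from h import *
grab('top','t9.png');grab('side','s9.png');plan(.5,0,.2,2)"
```

```text
time_s: 28.52
tcp_pos: [0.5608, -0.299, 0.0422]
orientation: [-3.14, -0.071, 0.003]
contact_force: [0.7, -0.6, 0.3]
gripper_width: 0.0608
time_s: 28.93
tcp_pos: [0.5664, -0.3029, 0.1855]
orientation: [3.13, 0.071, 0.021]
contact_force: [1.7, -0.8, 0.6]
gripper_width: 0.0612
time_s: 29.35
tcp_pos: [0.5539, -0.1344, 0.1754]
orientation: [3.141, 0.07, 0.001]
contact_force: [0.5, 0.5, 0.3]
gripper_width: 0.0611
time_s: 29.77
tcp_pos: [0.4513, -0.0624, 0.1748]
orientation: [-3.14, -0.074, 0.004]
contact_force: [1.1, -0.3, -0.9]
gripper_width: 0.061
t 29.87 p [ 0.4552 -0.0642  0.1759] yaw 2.59 tilt [ 2.e-03 -6.e-04 -1.e+00] w 0.0608 F [ 0.5 -0.2  1.4]
turn units [ 0.01  -0.029  0.147] then shift units [ 1.175 -1.564 -0.602]
```

View pics/t9.png

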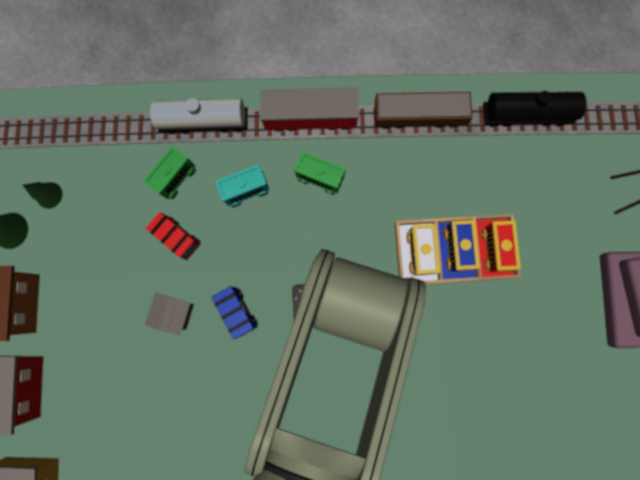

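View pics/s9.png

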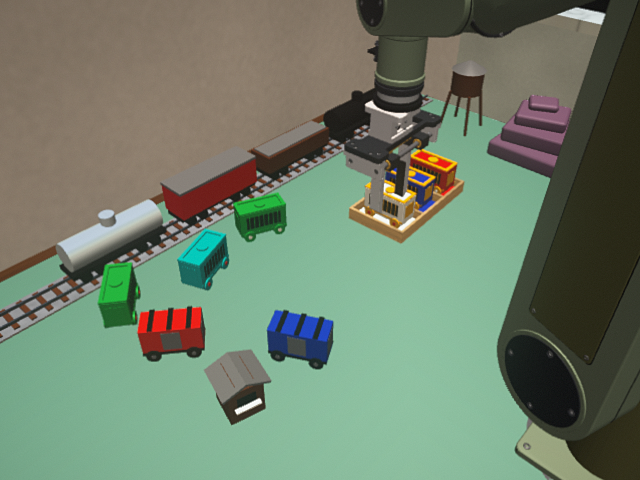

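All three stand in their compartments in the top view: white disc (426,249), blue (465,245), red (506,245). Next I check the numbers, and the trailers and booth against the first picture.

Run:
```python
from h import *
d=np.load('pics/t9.png.npz');a=cv2.imread('pics/top0.png').astype(int);b=cv2.imread('pics/t9.png').astype(int)
X=w(d,[(426,249),(465,245),(506,245)],.080)[:,:2]
F=np.array([[.5584,-.218],[.562,-.300],[.5656,-.382]]);print(X.round(4),((X-F)*1000).round(1))
for n,(x,y,W,H) in dict(tred=(140,205,65,60),tblue=(205,280,55,65),booth=(140,285,58,55)).items():
    D=np.abs(a-b)[y:y+H,x:x+W].max(2); print(n,D.max(),(D>40).sum())
cv2.imwrite('pics/c9.png',cv2.resize(d['image'][200:300,385:535,::-1],None,fx=5,fy=5,interpolation=cv2.INTER_CUBIC))
```

```text
[[ 0.5561 -0.2217]
 [ 0.5627 -0.3001]
 [ 0.5611 -0.3825]] [[-2.3 -3.7]
 [ 0.7 -0.1]
 [-4.5 -0.5]]
tred 7 0
tblue 6 0
booth 6 0
```

View pics/c9.png

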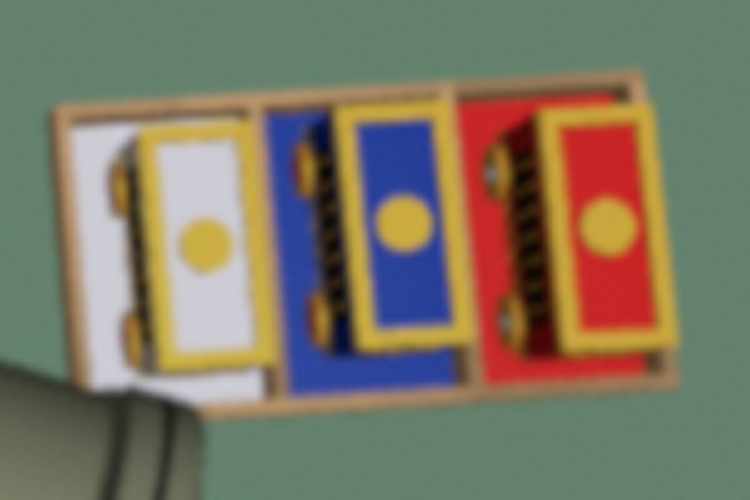

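The wagons are upright, level and within 5 mm of their felt centres, and the trailers and booth are unchanged pixel for pixel. The arm is clear.

```bash
python3 -c "
from bench import arm
print(arm.job_done())"
```

```text
the job is handed in; nothing more can be done
None
```

The white, red and blue gold-trimmed wagons are each in the compartment of their own colour, and I handed the job in at about 30 s. Each was gripped across its width, carried over and lowered in 1–4 mm steps until the force reading showed contact with the felt (1–12 N), then released.

**Last checks:**
- **Wagons:** the final top view shows all three upright and within about 5 mm of their felt centres, against 18 mm allowed.
- **Trailers and booth:** they show no change between the first and last pictures.
- **Arm:** the gripper was empty and clear of everything at hand-in.
- **Disagreements:** no check failed; the top and wrist cameras differed by 2–3 mm on the white wagon and the tray, about the calibration error. Job hand-in gives no verdict.

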